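# Clear the box lid and hold it at the gauge's angle

## Robot

A 6-joint arm with a two-finger parallel gripper is mounted at the origin on the work surface. World frame = base frame: x ahead of the robot, y to its left, z up, the work surface at z = 0. Lengths are in m, angles in rad, forces in N, time in s.
With the tool pointing down it reaches from about 0.35 to 0.775 m from the base axis. Payload 5.5 kg.
Tool frame: the origin (TCP) lies midway between the tips of the shut fingers; the grasp point (between the pads) lies 19 mm behind it; z points along the fingers, y is the line along which they close (so a half turn about z gives the same grasp; the last joint's range is limited). The gripper opens to 85 mm and grips with 20 to 120 N. Pads are 22 mm wide; open, the fingers measure 114 mm over their backs; the gripper's body (76 mm by 85 mm) begins 54 mm behind the grasp point. The pads swing forward as they close: fully open they stand 13 mm farther back than shut.
Start: joints at [-1.46, 0.313, 0.046, 1.304, 0, 1.431], TCP at [0.143, -0.557, 0.231] pointing down, gripper open.
Joint ranges: [-2.76, 2.76], [-0.86, 1.69], [-1.03, 1.26], [-2.2, 2.34], [-1.47, 1.5], [-3.14, 3.14]. Speed limits (rad/s): [2.57, 2.57, 3.14, 3.14, 3.14, 3.14].

## Interface

Orientations are given as a unit quaternion [w, x, y, z].
In Python, from workcell import env gives the robot as it stands. The module is installed in compiled form; this text tells all that it offers.
- The arm moves only by the tool servo_tool, never from a script. Its argument "increments" is a list of rows, each an object of numbers: "grip": the closure, from 0 (fully open) to 1 (shut); "x", "y", "z": the shift along the tool's x, y, z in mm; "roll": the turn about the tool's z in degrees. In form: [{"grip": .., "x": .., "y": .., "z": .., "roll": ..}, ...]. A call has 1 to 5 rows; each row shifts and turns the commanded pose from where the row before left it, along the tool's axes as they then stand; what a row does not reach is not made up. A row lasts 1/12 s, in which the tool goes at most 41.7 mm and 7.16 degrees, less where a joint would pass 70% of its speed; a pose out of reach is approached as far as the arm can. A call is refused whole if a number of a shift passes 41.7 or a number of a turn 7.16, either way. A call with a gripper value outside its range is refused whole. The fingers move at their own pace and stop on an object; "grip_force" is the grip in N (left out, the last holds). Time passes only in rows, so rows that do not move let the fingers close. It gives the time, the measured TCP pose, the force, the opening and the grip force at its end, in the units of the state.
- env.get_state(): the state, without advancing time (a new reading comes with each control period).
- env.read_camera(name): name is "scene" or "top"; returns the picture (400x640x3 uint8, red, green, blue); there is no depth.
- env.get_calibration(name): a dict with "vertical_fov" (degrees; the focal length in pixels is half the picture's height over the tangent of half this angle, whatever the lens; pixels are square), "cx", "cy" (the principal point, pixels), "rvec" (rotation vector, rad) and "tvec" (3), from world to camera coordinates, as OpenCV has them. Camera axes: x right, y down, z forward; pixel columns grow to the right and rows downward; lengths in m; the calibration is good to about 2 mm. A picture is of the moment at which its call begins. get_calibration takes no time and is no camera call.
- env.hand_in(): hands the job in; it is judged then, once.
The state is a dict: "clock": time; "joint_pos": joint angles; "qvel": joint speeds; "tau": joint torques, N m; "tcp_pos": TCP position; "orientation": TCP orientation; "wrist_force": force on the tool from outside, world axes, zero at the start; "ft_torque": the same for the moment, N m; "finger_gap": finger opening in m; "grip_force": force on a finger pad.
Only numpy, scipy, OpenCV 4.12 (cv2) and the standard library are available. Lean on these libraries where they do the work, as an engineer would, in place of code of your own. Each camera call takes 0.05 s, during which the arm holds its last target. There are 200 camera calls.

## Task

We are measuring up a stay for the plywood box's lid. Take the dark wooden foot and the brass catch off the closed lid and drop them both into the open steel tin, then lift the lid by its white ball knob until it lies in line with the red pointer of the angle gauge beside it, and finish while still holding it there by the knob, keeping still. Do not move the pointer, and leave the tin and the other things on the bench where they stand.

Things in the scene. Friction and masses are not known exactly. Their poses are not given: they have to be found in the camera images.
- foot_center (a point): Centre (half-way up) of the loose turned dark-wood box foot, standing upright on the closed lid: 34 mm tall, round, 34 mm in diameter in its upper third, tapering to 24 mm at its underside; about 30 g. z is its own upright axis.
- catch_center (a point): Centre (half-way up) of the loose brass catch lying on the closed lid: 44 mm long (its x axis), 20 mm wide (its y axis, flat parallel sides to grip), 24 mm tall (z, up) at its round barrel, which lies across it 6 mm from the centre towards -x; 14 to 18 mm tall elsewhere; about 60 g.
- tin: Loose open steel tin, round, 108 mm outer diameter, 70 mm tall, wall 3 mm, floor 4 mm thick, 0.5 kg, standing on the bench to the left or right of the box. Origin at the centre of its underside; z up.
- tin_rim (a point): Centre of the tin's mouth, 70 mm above the bench.
- lid_knob (a point): Centre of the white ball knob, 32 mm in diameter, at the lid's free edge (the edge towards the robot). This point is 34 mm out from the lid's edge in the lid's mid-plane, 224 mm from the hinge axis, and 90 mm above the bench with the lid shut; a thin 10 mm stem joins it to the edge and there is free air beneath and on both sides. Axes are fixed in the lid: x runs from the knob to the hinge, y along the hinge axis, z out of the lid's top (up when shut).
- lid_hinge (a point): Point on the lid's hinge axis, midway along it, 90 mm above the bench, at the box's far side. Axes are those of the box (which is fixed to the bench and only turned about the vertical): x from the front of the box to the hinge, y along the hinge axis, z up. The box is 180 x 250 mm and 85 mm high; the plywood lid is 190 (x) x 260 (y) x 10 mm, its top 95 mm above the bench when shut.
- lid (a joint): Angle of the lid (rad): 0 shut and level, growing as the knob's edge rises about the hinge. Free-moving hinge: the lid (about 0.4 kg) falls shut if let go. Stop at 1.6. Raised by angle a, the ball's centre is 224*cos(a) mm in front of the hinge (along -x of lid_hinge) and 224*sin(a) mm above it.
- gauge (a joint): Angle of the gauge's red pointer (rad), measured like the lid's: 0 level, growing as its tip rises; set somewhere between 0.45 and 0.8. The lid is in line with the pointer when both angles are equal. Stiff, but its tip (up to 240 mm above the bench) can be knocked out of its setting.
- gauge_tip (a point): Tip of the red pointer: a 10 mm high, 8 mm wide bar beside the lid (18 mm clear of its edge at +y of the box), turning about the same axis as the lid; the tip is 200 mm from that axis. Axes fixed in the pointer: x from tip to axis, y along the axis. An aluminium quarter-circle arc of 100 mm radius about the hinge axis, with white tick marks, stands between lid and pointer.
- glue: Yellow glue bottle with orange cap, 60 mm in diameter, 160 mm tall, standing on the other side of the box from the tin. Bystander; origin at the centre of its underside.
- sander: Orange and black hand-held disc sander standing on its pad, about 126 mm in diameter, 132 mm tall. Bystander; origin at the centre of its underside.
- bar_clamp: Yellow bar clamp lying on the bench, 300 mm long (x), 24 mm tall. Bystander; origin at bench level near the middle of its bar.
- spring_clamp: Red-handled spring clamp lying on the bench, about 160 mm long (x), 22 mm tall. Bystander; origin at bench level near its pivot.
- screwdriver: Red-handled screwdriver lying on the bench along its x. Bystander; origin at bench level.

How it is judged:
On the way, in this order (a step that is already met when the one before it is completed fails the run):
1. foot and catch lie in the tin, the lid still shut (horizontal distance between each of foot_center, catch_center and tin_rim below 0.052 m and z of foot_center in the frame of tin between 0 and 0.068 m and z of catch_center in the frame of tin between 0 and 0.068 m and value of joint lid below 0.1 rad), for 0.2 s.
2. the lid is held by its knob in line with the pointer (angle between the x axis of lid_knob and the x axis of gauge_tip, either way round below 0.07 rad and contact force between the fingers and lid above 0.5 N and distance between the grasp point and lid_knob below 0.04 m and value of joint lid above 0.3 rad), for 0.3 s.
At the end, for the whole second after the job is handed in: Foot and catch lie at rest inside the tin, below its rim, fingers clear of the tin; the lid is still, within 0.07 rad (4 degrees) of the red pointer, the fingers bearing on it (over 0.5 N) with their grasp point within 40 mm of the knob's centre (all of step 2 and horizontal distance between each of foot_center, catch_center and tin_rim below 0.052 m and z of foot_center in the frame of tin between 0 and 0.068 m and z of catch_center in the frame of tin between 0 and 0.068 m and contact force between the fingers and tin below 0.2 N and velocity of joint lid between -0.1 and 0.1 rad/s and linear speed of each of foot, catch below 0.05 m/s); the arm keeps its last pose, push and grip.
It fails at once if the glue, sander, bar clamp, spring clamp or screwdriver shifted by more than 30 mm (distance of any of glue, sander, bar_clamp, spring_clamp, screwdriver from where it was at the start of the episode above 0.03 m).
It fails at once if the tin shifted by more than 40 mm or tipped (distance of tin from where it was at the start of the episode above 0.04 m or angle between tin's own z axis and vertical above 0.4 rad).
It fails at once if the gauge's red pointer moved from its setting (tip by more than 8 mm) (distance of gauge_tip from where it was at the start of the episode above 0.008 m).
It also fails if it takes over 69 s, if anything falls off the work surface, if the arm or the gripper's body presses on something with over 40 N, if the wrist force passes 120 N, or if a joint passes its speed limit or range.

## Working session

There is one attempt and no reset: what is moved stays moved. The work goes in short steps, Python scripts to look and compute and a tool call to move; the robot and the scene stay as the last step left them, time stands still between calls to the robot, and variables do not carry over. Pictures are saved under pics/ and viewed, at most 10 in all, crops included, and the job is handed in when it is done.

Besides the shell and the picture viewer there is one more tool, called after "Call:" as name(argument=value, ...), one argument or row to a line, values as JSON. servo_tool: Moves the arm, as the interface text tells. Its arguments: {"type":"object","properties":{"increments":{"type":"array"},"grip_force":{"type":"number"}},"required":["increments"]}

```bash
mkdir -p pics; cat > h.py <<'E'
import numpy as np, cv2
from workcell import env
def cal(n):
    c=env.get_calibration(n); f=200/np.tan(np.radians(c["vertical_fov"])/2)
    K=np.array([[f,0,c["cx"]],[0,f,c["cy"]],[0,0,1]]); R,_=cv2.Rodrigues(np.array(c["rvec"],float)); return K,R,np.array(c["tvec"],float).ravel(),c
def ray(n,u,v):
    K,R,t,_=cal(n); return -R.T@t, R.T@np.linalg.inv(K)@np.array([u,v,1.])
def plane(n,u,v,z):
    o,d=ray(n,u,v); return o+d*(z-o[2])/d[2]
def tri(n1,p1,n2,p2):
    o1,d1=ray(n1,*p1);o2,d2=ray(n2,*p2)
    s=np.linalg.lstsq(np.c_[d1,-d2],o2-o1,rcond=None)[0]; a=o1+s[0]*d1;b=o2+s[1]*d2
    return (a+b)/2,np.linalg.norm(a-b)
def proj(n,P):
    K,R,t,_=cal(n); q=K@(R@np.array(P,float)+t); return q[:2]/q[2]
E
python3 - <<'E'
from h import *
for n in("scene","top"):
    im=env.read_camera(n); np.save(n+"0.npy",im)
    cv2.imwrite(f"pics/{n}0.png",cv2.resize(im[:,:,::-1],(800,500),interpolation=cv2.INTER_CUBIC)); c=cal(n); print(n,c[3],-c[1].T@c[2])
print(env.get_state())
E
```

```text
scene {'vertical_fov': 51.307369623400795, 'cx': 325.18074150758866, 'cy': 204.31040989128147, 'rvec': array([ 2.18786694,  1.34306111, -0.41533192]), 'tvec': array([-0.2302864 , -0.3473224 ,  1.62980767])} [ 1.19716705 -0.37739645  1.11995566]
top {'vertical_fov': 46.8506979056771, 'cx': 325.12873553676735, 'cy': 192.1717168774388, 'rvec': array([ 2.18725615, -2.1665164 ,  0.05068353]), 'tvec': array([-0.00202904,  0.56230081,  1.36937142])} [ 0.46878346 -0.02620037  1.40389459]
{'clock': 0.1, 'joint_pos': array([-1.45961662e+00,  3.13918582e-01,  4.50712863e-02,  1.30359017e+00,
       -1.42467767e-05,  1.43120794e+00]), 'qvel': array([-6.71596018e-04, -1.90903120e-03,  1.17552248e-03,  1.38133640e-03,
        2.84228227e-05, -9.93038180e-05]), 'tau': array([ 3.01974847e-03, -4.81721449e+01,  2.99246871e+01,  1.26876266e-02,
       -2.19594499e-04, -1.66683145e-05]), 'tcp_pos': array([ 0.14262638, -0.55655356,  0.23049315]), 'orientation': array([-8.20586647e-04,  9.92149378e-01,  1.25055741e-01,  4.53256904e-06]), 'wrist_force': array([ 0.25455271,  0.72474965, -0.29920872]), 'ft_torque': array([-0.02919267,  0.02282238, -0.01696664]), 'grip_force': 0.0, 'finger_gap': 0.08571370376676873}
```

View pics/scene0.png

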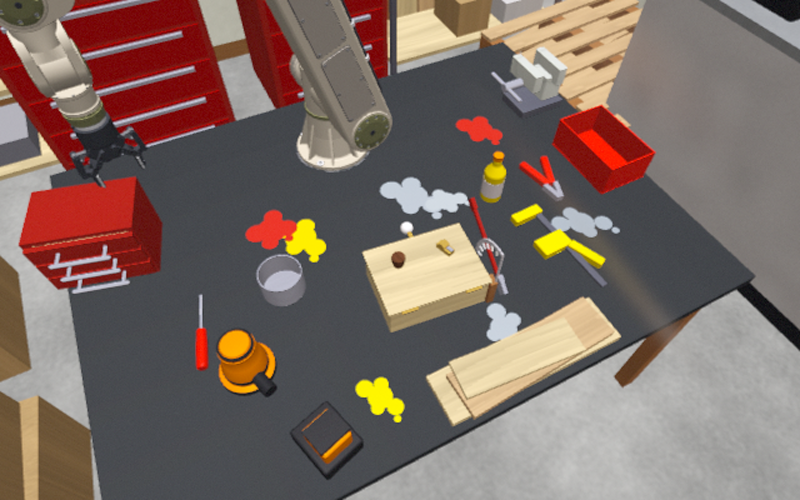

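View pics/top0.png

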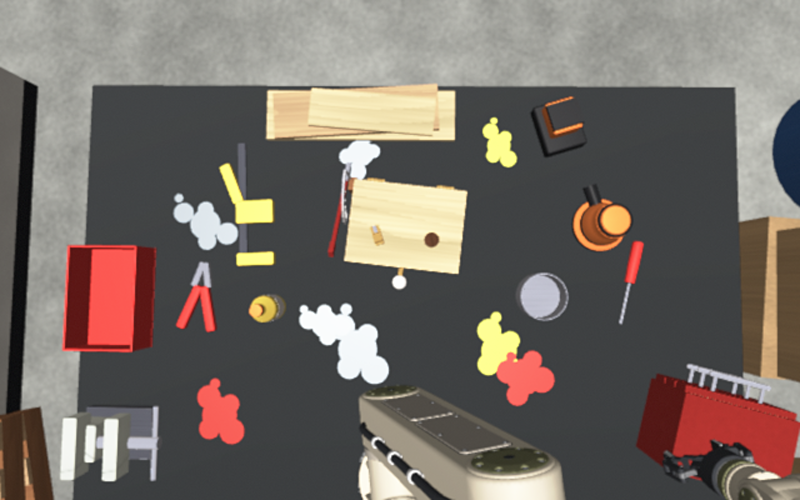

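The scene view shows (800-px scale) the foot at (398,259), catch (445,246), knob (407,228), tin (281,279) and pointer tip (473,200). In the top view they are: foot (432,240), catch (378,235), knob (399,282), tin (542,296), pointer tip (331,255).

```bash
cat > m.py <<'E'
from h import *
def comps(im,roi,fn,n=2):
    x0,y0,x1,y1=roi; s=im[y0:y1,x0:x1].astype(int); hsv=cv2.cvtColor(s.astype(np.uint8),cv2.COLOR_RGB2HSV).astype(int)
    m=fn(s,hsv).astype(np.uint8); k,l,st,c=cv2.connectedComponentsWithStats(m)
    o=np.argsort(-st[1:,4])[:n]+1
    return [(c[i]+[x0,y0],st[i,4],np.argwhere(l==i)[:,::-1]+[x0,y0]) for i in o]
if __name__=="__main__":
    T=np.load("top0.npy");S=np.load("scene0.npy"); P=print; np.set_printoptions(precision=4,suppress=True)
    # lid quad
    wood=lambda s,h:(s[:,:,0]>s[:,:,2]+25)&(h[:,:,2]>120)&(h[:,:,0]<32)&(h[:,:,0]>8)
    w=comps(T,(270,135,380,225),wood,1)[0]; r=cv2.minAreaRect(cv2.convexHull(w[2].astype(np.float32)))
    P("lid",w[1],[plane("top",*p,.095) for p in cv2.boxPoints(r)])
    dark=lambda s,h:(h[:,:,2]<110)
    f=comps(T,(330,175,362,207),dark,1)[0]; P("foot",f[:2],plane("top",*f[0],.125))
    f2=comps(S,(305,195,332,218),dark,1)[0]; P("footS",f2[:2],tri("top",f[0],"scene",f2[0]))
    white=lambda s,h:(h[:,:,1]<50)&(h[:,:,2]>140)
    k=comps(T,(308,214,332,236),white,1)[0];k2=comps(S,(315,173,336,191),white,1)[0]
    P("knob",k[:2],plane("top",*k[0],.09),k2[:2],tri("top",k[0],"scene",k2[0]))
    red=lambda s,h:(s[:,:,0]>110)&(s[:,:,1]<70)&(s[:,:,2]<80)
    a=comps(T,(255,140,290,212),red,1)[0];b=comps(S,(365,150,410,230),red,1)[0]
    ta=a[2][np.argsort(-a[2][:,1])[:6]].mean(0);tb=b[2][np.argsort(b[2][:,1])[:6]].mean(0)
    P("ptr",a[1],ta,b[1],tb,tri("top",ta,"scene",tb))
    tin=comps(T,(405,210,462,262),lambda s,h:(h[:,:,2]>75),1)[0]; c,rr=cv2.minEnclosingCircle(tin[2].astype(np.float32)); P("tin",tin[:2],c,rr,plane("top",*tin[0],.05),plane("top",*c,.07))
    g=np.hstack([cv2.resize(T[160:225,255:365,::-1],(550,325),interpolation=cv2.INTER_CUBIC)]); g2=cv2.resize(S[145:260,280:420,::-1],(700,575),interpolation=cv2.INTER_CUBIC)
    cv2.imwrite("pics/cT.png",g)
    cat=T[175:205,288:320].astype(int); 
    cv2.imwrite("pics/cc.png",np.hstack([cv2.resize(T[170:210,285:325,::-1],(400,400),interpolation=cv2.INTER_CUBIC),cv2.resize(S[180:220,335:375,::-1],(400,400),interpolation=cv2.INTER_CUBIC)]))
E
python3 m.py
```

```text
lid 6244 [array([0.491 , 0.1559, 0.095 ]), array([0.7069, 0.1366, 0.095 ]), array([ 0.6793, -0.1362,  0.095 ]), array([ 0.4649, -0.1141,  0.095 ])]
foot (array([345.6333, 191.1833]), np.int32(60)) [ 0.5584 -0.0558  0.125 ]
footS (array([318.027 , 210.7297]), np.int32(37)) (array([ 0.5603, -0.0558,  0.1018]), np.float64(0.0012853636066562902))
knob (array([318.9706, 225.3922]), np.int32(102)) [0.4628 0.0183 0.09  ] (array([324.9467, 181.32  ]), np.int32(75)) (array([0.4628, 0.0183, 0.0927]), np.float64(0.00016557796207156342))
ptr 163 [264.5    204.3333] 132 [377.1667 158.3333] (array([0.5187, 0.1625, 0.185 ]), np.float64(0.0052911959797623444))
tin (array([433.736 , 236.7109]), np.int32(1318)) (433.25, 237.0) 21.344009399414062 [ 0.4332 -0.3145  0.05  ] [ 0.4329 -0.3088  0.07  ]
```

View pics/cc.png

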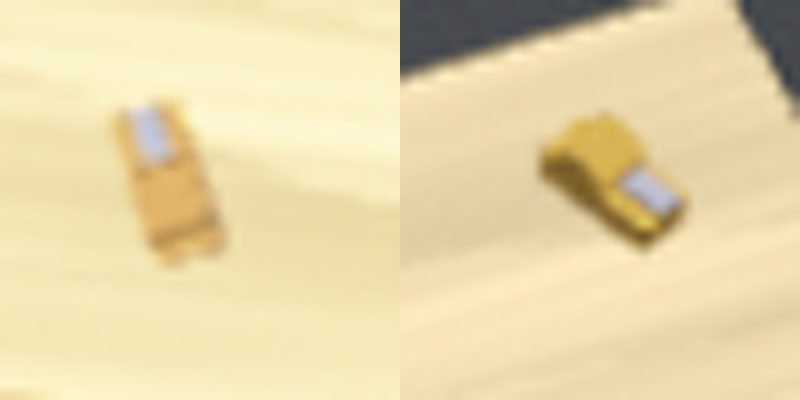

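The crop shows the catch's long axis running from (147,105) to (190,258) in the left 10x view, so its centre is at about top pixel (301.8,188.2) and its yaw is about 15°.

```bash
python3 - <<'E'
from m import *
np.set_printoptions(precision=4,suppress=True)
T=np.load("top0.npy");S=np.load("scene0.npy")
for p in[(301.8,188.2),(299.7,180.5),(304,195.8)]: print("catch",plane("top",*p,.113))
print("catch tri",tri("top",(301.8,188.2),"scene",(335+61/10*1,180+18.2)) )
tin=comps(T,(405,210,462,262),lambda s,h:(h[:,:,2]>75),1)[0][2]; x0,y0=tin.min(0)-.5;x1,y1=tin.max(0)+.5
print("tin px",x0,x1,y0,y1,"far y@.07",plane("top",x1,237,.07),"near y@0",plane("top",x0,237,0.),"x",plane("top",433,y0,.07),plane("top",433,y1,.07))
red=lambda s,h:(s[:,:,0]>90)&(s[:,:,1]<70)&(s[:,:,2]<80)
knob=np.array([.4628,.0183,.09]); 
for yaw in(-4.5,-5.5,-6.5):
    a=np.radians(yaw);X=np.array([np.cos(a),np.sin(a),0]);Y=np.array([-X[1],X[0],0]);H=knob+.224*X
    out=[]
    for n,im,roi in(("scene",S,(365,150,415,240)),):
        pts=np.vstack([c[2] for c in comps(im,roi,red,3) if c[1]>15]); q=[]
        for p in pts:
            o,d=ray(n,*p); t=((H+.152*Y-o)@Y)/(d@Y); r=o+t*d-H; q.append((-(r@X),r[2]))
        q=np.array(q); vx,vy,cx,cy=cv2.fitLine(q.astype(np.float32),cv2.DIST_HUBER,0,.001,.001).ravel()
        far=q[np.hypot(*q.T)>.08]; print(yaw,H,len(q),"line",np.arctan(vy/vx),"off at 0",cy-cx*vy/vx,"median polar",np.median(np.arctan2(far[:,1],far[:,0])),"rmax",np.hypot(*q.T).max())
E
```

```text
catch [0.5665 0.067  0.113 ]
catch [0.5882 0.0732 0.113 ]
catch [0.5452 0.0605 0.113 ]
catch tri (array([0.5584, 0.0484, 0.1027]), np.float64(0.042368866060077386))
tin px 411.5 454.5 216.5 256.5 far y@.07 [ 0.4336 -0.3693  0.07  ] near y@0 [ 0.4303 -0.2583  0.    ] x [ 0.4915 -0.3084  0.07  ] [ 0.3774 -0.3078  0.07  ]
-4.5 [0.6861 0.0007 0.09  ] 241 line 0.6135714 off at 0 -0.034506172 median polar 0.42051338319345455 rmax 0.20662222681277292
-5.5 [ 0.6858 -0.0032  0.09  ] 241 line 0.57780576 off at 0 -0.024682079 median polar 0.4344196161901803 rmax 0.20868451495251777
-6.5 [ 0.6854 -0.0071  0.09  ] 241 line 0.5401253 off at 0 -0.01467393 median polar 0.44978539995167754 rmax 0.2107452545117688
```

Call:
servo_tool(
  increments=[
    {"x": 35, "y": -18, "z": 0},
    {"x": 35, "y": -18},
    {"x": 35, "y": -18},
    {"x": 35, "y": -18},
    {"x": 35, "y": -18},
  ],
)

```text
invalid input at $.increments[0]: expected keys grip, x, y, z, roll
```

Call:
servo_tool(
  increments=[
    {"grip": 0, "x": 29.3, "y": -21.2, "z": 0, "roll": 0},
    {"grip": 0, "x": 29.3, "y": -21.2, "z": 0, "roll": 0},
    {"grip": 0, "x": 29.3, "y": -21.2, "z": 0, "roll": 0},
    {"grip": 0, "x": 29.3, "y": -21.2, "z": 0, "roll": 0},
    {"grip": 0, "x": 29.3, "y": -21.2, "z": 0, "roll": 0},
  ],
  grip_force=40,
)

```text
clock: 0.52
tcp_pos: [0.2589, -0.4164, 0.2308]
orientation: [-0.0, 0.992, 0.125, -0.0]
wrist_force: [0.8, 0.1, -0.6]
finger_gap: 0.0853
grip_force: 0.0
```

Call:
servo_tool(
  increments=[
    {"grip": 0, "x": 29.3, "y": -21.2, "z": 0, "roll": 0},
    {"grip": 0, "x": 29.3, "y": -21.2, "z": 0, "roll": 0},
    {"grip": 0, "x": 29.3, "y": -21.2, "z": 0, "roll": 0},
    {"grip": 0, "x": 29.3, "y": -21.2, "z": 0, "roll": 0},
    {"grip": 0, "x": 29.3, "y": -21.2, "z": 0, "roll": 0},
  ],
)

```text
clock: 0.93
tcp_pos: [0.3745, -0.2773, 0.2311]
orientation: [-0.0, 0.992, 0.125, -0.0]
wrist_force: [0.8, -0.1, 0.6]
finger_gap: 0.0853
grip_force: 0.0
```

Call:
servo_tool(
  increments=[
    {"grip": 0, "x": 29.3, "y": -21.2, "z": 0, "roll": 0},
    {"grip": 0, "x": 29.3, "y": -21.2, "z": 0, "roll": 0},
    {"grip": 0, "x": 29.3, "y": -21.2, "z": 0, "roll": 0},
    {"grip": 0, "x": 29.3, "y": -21.2, "z": 0, "roll": 0},
    {"grip": 0, "x": 29.3, "y": -21.2, "z": 0, "roll": 0},
  ],
)

```text
clock: 1.35
tcp_pos: [0.4902, -0.1382, 0.231]
orientation: [-0.0, 0.992, 0.125, -0.0]
wrist_force: [0.5, -0.3, 0.3]
finger_gap: 0.0853
grip_force: 0.0
```

Call:
servo_tool(
  increments=[
    {"grip": 0, "x": 29.3, "y": -21.2, "z": 0, "roll": 0},
    {"grip": 0, "x": 29.3, "y": -21.2, "z": 0, "roll": 0},
    {"grip": 0, "x": 28.6, "y": -20.5, "z": 0, "roll": 0},
    {"grip": 0, "x": 0, "y": 0, "z": 35, "roll": 0},
    {"grip": 0, "x": 0, "y": 0, "z": 35, "roll": 0},
  ],
)

```text
clock: 1.77
tcp_pos: [0.5615, -0.0558, 0.1621]
orientation: [0.001, 0.992, 0.127, 0.003]
wrist_force: [0.1, -0.3, -2.3]
finger_gap: 0.0856
grip_force: 0.0
```

Call:
servo_tool(
  increments=[
    {"grip": 0, "x": 0, "y": 0, "z": 30, "roll": 0},
    {"grip": 0, "x": 0, "y": 0, "z": 20, "roll": 0},
    {"grip": 0, "x": 0, "y": 0, "z": 9, "roll": 0},
    {"grip": 0.6, "x": 0, "y": 0, "z": 0, "roll": 0},
    {"grip": 0.8, "x": 0, "y": 0, "z": 0, "roll": 0},
  ],
)

```text
clock: 2.18
tcp_pos: [0.5584, -0.0574, 0.1026]
orientation: [-0.0, 0.992, 0.125, -0.0]
wrist_force: [0.4, 0.5, 0.0]
finger_gap: 0.0641
grip_force: 0.0
```

Call:
servo_tool(
  increments=[
    {"grip": 1, "x": 0, "y": 0, "z": 0, "roll": 0},
    {"grip": 1, "x": 0, "y": 0, "z": 0, "roll": 0},
    {"grip": 1, "x": 0, "y": 0, "z": 0, "roll": 0},
    {"grip": 1, "x": 0, "y": 0, "z": 0, "roll": 0},
    {"grip": 1, "x": 0, "y": 0, "z": 0, "roll": 0},
  ],
)

```text
clock: 2.6
tcp_pos: [0.5597, -0.0578, 0.1043]
orientation: [0.001, 0.992, 0.125, 0.002]
wrist_force: [-1.0, -0.0, 6.8]
finger_gap: 0.0328
grip_force: 39.6
```

Call:
servo_tool(
  increments=[
    {"grip": 1, "x": 0, "y": 0, "z": -20, "roll": 0},
    {"grip": 1, "x": 0, "y": 0, "z": -40, "roll": 0},
    {"grip": 1, "x": -21, "y": 27.8, "z": 0, "roll": 0},
    {"grip": 1, "x": -21, "y": 27.8, "z": 0, "roll": 0},
    {"grip": 1, "x": -21, "y": 27.8, "z": 0, "roll": 0},
  ],
)

```text
clock: 3.02
tcp_pos: [0.5185, -0.1546, 0.1638]
orientation: [0.001, 0.992, 0.126, 0.001]
wrist_force: [1.1, -0.2, -0.8]
finger_gap: 0.0324
grip_force: 39.8
```

Call:
servo_tool(
  increments=[
    {"grip": 1, "x": -21, "y": 27.8, "z": 0, "roll": 0},
    {"grip": 1, "x": -21, "y": 27.8, "z": 0, "roll": 0},
    {"grip": 1, "x": -21, "y": 27.8, "z": 0, "roll": 0},
    {"grip": 1, "x": -21, "y": 27.8, "z": 0, "roll": 0},
    {"grip": 1, "x": -21, "y": 27.8, "z": 0, "roll": 0},
  ],
)

```text
clock: 3.43
tcp_pos: [0.45, -0.3161, 0.1629]
orientation: [0.0, 0.992, 0.125, 0.0]
wrist_force: [1.3, -0.5, -0.0]
finger_gap: 0.0322
grip_force: 39.8
```

Call:
servo_tool(
  increments=[
    {"grip": 1, "x": 0, "y": 0, "z": 40, "roll": 0},
    {"grip": 1, "x": 0, "y": 0, "z": 34, "roll": 0},
    {"grip": 1, "x": 0, "y": 0, "z": 0, "roll": 0},
    {"grip": 1, "x": 0, "y": 0, "z": 0, "roll": 0},
  ],
)

```text
clock: 3.77
tcp_pos: [0.4493, -0.3134, 0.0872]
orientation: [-0.002, 0.992, 0.125, -0.001]
wrist_force: [-0.3, -0.0, 0.7]
finger_gap: 0.0322
grip_force: 39.9
```

Call:
servo_tool(
  increments=[
    {"grip": 0, "x": 0, "y": 0, "z": 0, "roll": 0},
    {"grip": 0, "x": 0, "y": 0, "z": 0, "roll": 0},
    {"grip": 0, "x": 0, "y": 0, "z": 0, "roll": 0},
    {"grip": 0, "x": 0, "y": 0, "z": -35, "roll": 0},
    {"grip": 0, "x": 0, "y": 0, "z": -41, "roll": 0},
  ],
)

```text
clock: 4.18
tcp_pos: [0.4496, -0.3127, 0.1637]
orientation: [-0.002, 0.992, 0.126, -0.002]
wrist_force: [0.5, -0.9, 0.2]
finger_gap: 0.0852
grip_force: 0.0
```

```bash
python3 - <<'E'
from m import *
im=env.read_camera("top");np.save("top1.npy",im);S=env.read_camera("scene");np.save("scene1.npy",S)
cv2.imwrite("pics/t1.png",np.hstack([cv2.resize(im[160:260,280:460,::-1],(540,300)),cv2.resize(S[190:250,195:245,::-1],(250,300))]))
s=env.get_state();print(s["tcp_pos"],s["finger_gap"])
E
```

```text
[ 0.45457964 -0.31732466  0.17244635] 0.0851478869782034
```

View pics/t1.png

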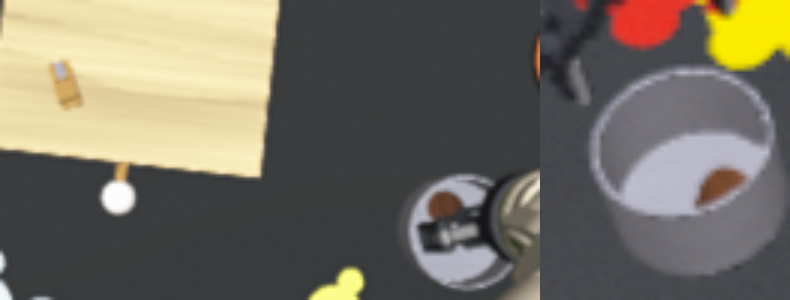

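The foot lies in the tin on its +x side, at (443,207) in the left crop. The catch is unmoved. Next is the catch.

Call:
servo_tool(
  increments=[
    {"grip": 0, "x": 20.7, "y": -34.1, "z": 0, "roll": 0},
    {"grip": 0, "x": 20.7, "y": -34.1, "z": 0, "roll": 0},
    {"grip": 0, "x": 20.7, "y": -34.1, "z": 0, "roll": 0},
    {"grip": 0, "x": 20.7, "y": -34.1, "z": 0, "roll": 0},
    {"grip": 0, "x": 20.7, "y": -34.1, "z": 0, "roll": 0},
  ],
)

```text
clock: 4.7
tcp_pos: [0.5098, -0.122, 0.1658]
orientation: [0.001, 0.992, 0.125, 0.001]
wrist_force: [1.0, -0.0, 0.2]
finger_gap: 0.0856
grip_force: 0.0
```

Call:
servo_tool(
  increments=[
    {"grip": 0, "x": 20.7, "y": -34.1, "z": 0, "roll": 0},
    {"grip": 0, "x": 20.7, "y": -34.1, "z": 0, "roll": 0},
    {"grip": 0, "x": 20.7, "y": -34.1, "z": 0, "roll": 0},
    {"grip": 0, "x": 20.7, "y": -34.1, "z": 0, "roll": 0},
    {"grip": 0, "x": 20.7, "y": -34.1, "z": 0, "roll": 0},
  ],
)

```text
clock: 5.12
tcp_pos: [0.5677, 0.0697, 0.1659]
orientation: [0.0, 0.992, 0.125, 0.002]
wrist_force: [0.1, -0.1, -0.0]
finger_gap: 0.0856
grip_force: 0.0
```

Call:
servo_tool(
  increments=[
    {"grip": 0.3, "x": 0, "y": 0, "z": 0, "roll": 0},
    {"grip": 0.3, "x": 0, "y": 0, "z": 0, "roll": 0},
    {"grip": 0.3, "x": 0, "y": 0, "z": 0, "roll": 0},
  ],
)

```text
clock: 5.37
tcp_pos: [0.5669, 0.0675, 0.165]
orientation: [0.0, 0.992, 0.126, 0.0]
wrist_force: [-0.2, -0.7, 0.2]
finger_gap: 0.0598
grip_force: 0.0
```

Call:
servo_tool(
  increments=[
    {"grip": 0.3, "x": 0, "y": 0, "z": 30, "roll": 0},
    {"grip": 0.3, "x": 0, "y": 0, "z": 25, "roll": 0},
    {"grip": 0.3, "x": 0, "y": 0, "z": 10, "roll": 0},
    {"grip": 0.8, "x": 0, "y": 0, "z": 0, "roll": 0},
    {"grip": 1, "x": 0, "y": 0, "z": 0, "roll": 0},
  ],
)

```text
clock: 5.78
tcp_pos: [0.5665, 0.0661, 0.0996]
orientation: [0.0, 0.992, 0.124, -0.0]
wrist_force: [0.1, 0.0, 0.6]
finger_gap: 0.0367
grip_force: 0.0
```

Call:
servo_tool(
  increments=[
    {"grip": 1, "x": 0, "y": 0, "z": 0, "roll": 0},
    {"grip": 1, "x": 0, "y": 0, "z": 0, "roll": 0},
    {"grip": 1, "x": 0, "y": 0, "z": 0, "roll": 0},
    {"grip": 1, "x": 0, "y": 0, "z": 0, "roll": 0},
    {"grip": 1, "x": 0, "y": 0, "z": 0, "roll": 0},
  ],
)

```text
clock: 6.2
tcp_pos: [0.568, 0.0668, 0.1011]
orientation: [0.001, 0.992, 0.125, 0.002]
wrist_force: [-1.1, -1.8, 6.6]
finger_gap: 0.0189
grip_force: 41.2
```

Call:
servo_tool(
  increments=[
    {"grip": 1, "x": 0, "y": 0, "z": -25, "roll": 0},
    {"grip": 1, "x": 0, "y": 0, "z": -40, "roll": 0},
    {"grip": 1, "x": -22.2, "y": 30.1, "z": 0, "roll": 0},
    {"grip": 1, "x": -22.2, "y": 30.1, "z": 0, "roll": 0},
    {"grip": 1, "x": -22.2, "y": 30.1, "z": 0, "roll": 0},
  ],
)

```text
clock: 6.62
tcp_pos: [0.5249, -0.0373, 0.1655]
orientation: [0.001, 0.992, 0.126, 0.001]
wrist_force: [0.6, -0.7, -0.7]
finger_gap: 0.0187
grip_force: 40.4
```

Call:
servo_tool(
  increments=[
    {"grip": 1, "x": -22.2, "y": 30.1, "z": 0, "roll": 0},
    {"grip": 1, "x": -22.2, "y": 30.1, "z": 0, "roll": 0},
    {"grip": 1, "x": -22.2, "y": 30.1, "z": 0, "roll": 0},
    {"grip": 1, "x": -22.2, "y": 30.1, "z": 0, "roll": 0},
    {"grip": 1, "x": -22.2, "y": 30.1, "z": 0, "roll": 0},
  ],
)

```text
clock: 7.03
tcp_pos: [0.4537, -0.2115, 0.1648]
orientation: [0.0, 0.992, 0.125, 0.0]
wrist_force: [0.7, -0.1, -0.6]
finger_gap: 0.0192
grip_force: 40.4
```

Call:
servo_tool(
  increments=[
    {"grip": 1, "x": -22.2, "y": 30.1, "z": 0, "roll": 0},
    {"grip": 1, "x": -22.2, "y": 30.1, "z": 0, "roll": 0},
    {"grip": 1, "x": -22.2, "y": 30.1, "z": 0, "roll": 0},
    {"grip": 1, "x": 0, "y": 0, "z": 0, "roll": 0},
  ],
)

```text
clock: 7.37
tcp_pos: [0.4107, -0.3201, 0.1648]
orientation: [0.002, 0.993, 0.122, 0.0]
wrist_force: [0.9, -0.5, -0.8]
finger_gap: 0.0192
grip_force: 40.3
```

Grip holds. I'll lower to just above the rim and release.

Call:
servo_tool(
  increments=[
    {"grip": 1, "x": 0, "y": 0, "z": 40, "roll": 0},
    {"grip": 1, "x": 0, "y": -4, "z": 38, "roll": 0},
    {"grip": 1, "x": 0, "y": 0, "z": 0, "roll": 0},
    {"grip": 1, "x": 0, "y": 0, "z": 0, "roll": 0},
  ],
)

```text
clock: 7.7
tcp_pos: [0.4099, -0.3083, 0.085]
orientation: [-0.002, 0.992, 0.125, -0.002]
wrist_force: [0.5, 0.4, 0.2]
finger_gap: 0.0189
grip_force: 40.3
```

Call:
servo_tool(
  increments=[
    {"grip": 0, "x": 0, "y": 0, "z": 0, "roll": 0},
    {"grip": 0, "x": 0, "y": 0, "z": 0, "roll": 0},
    {"grip": 0, "x": 0, "y": 0, "z": 0, "roll": 0},
    {"grip": 0, "x": 0, "y": 0, "z": -35, "roll": 0},
    {"grip": 0, "x": 0, "y": 0, "z": -40, "roll": 0},
  ],
)

```text
clock: 8.12
tcp_pos: [0.4103, -0.3089, 0.1612]
orientation: [-0.002, 0.992, 0.125, -0.001]
wrist_force: [0.7, -1.2, 0.2]
finger_gap: 0.0781
grip_force: 0.0
```

Call:
servo_tool(
  increments=[
    {"grip": 0, "x": 7, "y": -36, "z": 0, "roll": 7},
    {"grip": 0, "x": 7, "y": -36, "z": 0, "roll": 7},
    {"grip": 0, "x": 0, "y": -36, "z": 0, "roll": 6},
    {"grip": 0, "x": 0, "y": 0, "z": 0, "roll": 0},
  ],
)

```text
clock: 8.45
tcp_pos: [0.4108, -0.1961, 0.1631]
orientation: [-0.001, 0.999, -0.049, 0.001]
wrist_force: [-0.8, 0.4, 0.1]
finger_gap: 0.0852
grip_force: 0.0
```

```bash
python3 - <<'E'
from m import *
im=env.read_camera("top");np.save("top2.npy",im);S=env.read_camera("scene");np.save("scene2.npy",S)
cv2.imwrite("pics/t2.png",np.hstack([cv2.resize(im[160:260,300:480,::-1],(540,300)),cv2.resize(S[190:250,195:245,::-1],(250,300))]))
s=env.get_state();print(s["tcp_pos"],s["orientation"],s["clock"])
E
```

```text
[ 0.41226728 -0.20040549  0.16314869] [ 0.0011364   0.99887686 -0.04734457  0.0014884 ] 8.55
```

View pics/t2.png

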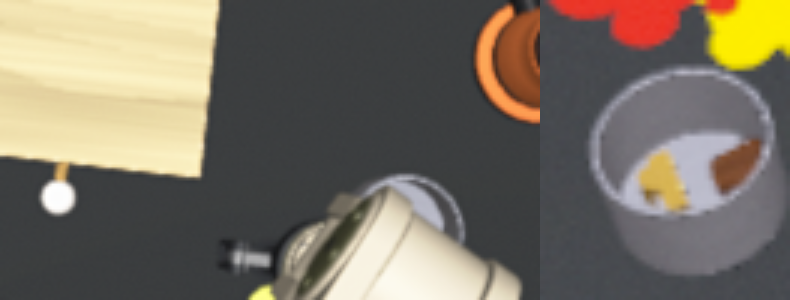

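Both parts are in the tin: the catch at (663,182) and the foot at (737,165) in the right crop. Now I'll go to the knob.

Call:
servo_tool(
  increments=[
    {"grip": 0, "x": 5.2, "y": -36.8, "z": 0, "roll": 0},
    {"grip": 0, "x": 5.2, "y": -36.8, "z": 0, "roll": 0},
    {"grip": 0, "x": 5.2, "y": -36.8, "z": 0, "roll": 0},
    {"grip": 0, "x": 5.2, "y": -36.8, "z": 0, "roll": 0},
    {"grip": 0, "x": 5.2, "y": -36.8, "z": 0, "roll": 0},
  ],
)

```text
clock: 8.97
tcp_pos: [0.4568, -0.0202, 0.1624]
orientation: [0.0, 0.999, -0.05, 0.001]
wrist_force: [0.1, 0.8, -0.8]
finger_gap: 0.0853
grip_force: 0.0
```

Call:
servo_tool(
  increments=[
    {"grip": 0, "x": 5.2, "y": -36.8, "z": 0, "roll": 0},
    {"grip": 0, "x": 0, "y": 0, "z": 30, "roll": 0},
    {"grip": 0, "x": 0, "y": 0, "z": 30, "roll": 0},
    {"grip": 0, "x": 0, "y": 0, "z": 20, "roll": 0},
    {"grip": 0, "x": 0, "y": 0, "z": 12, "roll": 0},
  ],
)

```text
clock: 9.38
tcp_pos: [0.4641, 0.0153, 0.0677]
orientation: [0.0, 0.999, -0.049, -0.001]
wrist_force: [0.0, 0.4, 0.2]
finger_gap: 0.0853
grip_force: 0.0
```

```bash
cat > g.py <<'E'
from m import *
np.set_printoptions(precision=4,suppress=True)
knob=np.array([.4628,.0183,.09]);a=np.radians(-5.5);X=np.array([np.cos(a),np.sin(a),0]);Y=np.array([-X[1],X[0],0]);H=knob+.224*X
def polar(n,pts,off):
    q=[]
    for p in pts:
        o,d=ray(n,*p); t=((H+off*Y-o)@Y)/(d@Y); r=o+t*d-H; q.append((-(r@X),r[2]))
    return np.array(q)
def gauge(S,off):
    red=lambda s,h:(s[:,:,0]>90)&(s[:,:,1]<70)&(s[:,:,2]<80)
    pts=np.vstack([c[2] for c in comps(S,(365,150,415,240),red,3) if c[1]>10]); q=polar("scene",pts,off); r=np.hypot(*q.T)
    out=[]
    for lo in np.arange(.03,.21,.02):
        s=q[(r>=lo)&(r<lo+.02)]
        if len(s): out.append((round(lo+.01,2),len(s),round(float(np.mean(np.arctan2(s[:,1],s[:,0]))),3)))
    return out
if __name__=="__main__":
    S=np.load("scene1.npy"); print(gauge(S,.148)); print(gauge(S,.152))
    # predicted tip & axis pixels for several angles
    for ang in(.45,.5,.55,.6): 
        P=[H+.152*Y-r*np.cos(ang)*X+np.array([0,0,r*np.sin(ang)]) for r in(.2,.1)]
        print(ang,[proj("scene",p) for p in P],[proj("top",p) for p in P])
    print("hinge edge",proj("scene",H+.152*Y))
    cv2.imwrite("pics/g.png",np.hstack([cv2.resize(S[150:240,365:415,::-1],(300,540),interpolation=cv2.INTER_CUBIC),cv2.resize(np.load("top1.npy")[135:215,250:310,::-1],(405,540),interpolation=cv2.INTER_CUBIC)]))
E
python3 g.py
```

```text
[(np.float64(0.04), 28, 0.518), (np.float64(0.06), 27, 0.461), (np.float64(0.08), 11, -0.505), (np.float64(0.1), 13, -0.316), (np.float64(0.12), 32, 0.158), (np.float64(0.14), 29, 0.433), (np.float64(0.16), 27, 0.502), (np.float64(0.18), 35, 0.516), (np.float64(0.2), 31, 0.513)]
[(np.float64(0.04), 30, 0.208), (np.float64(0.06), 25, 0.306), (np.float64(0.08), 11, -0.166), (np.float64(0.1), 12, -0.531), (np.float64(0.12), 34, 0.115), (np.float64(0.14), 29, 0.246), (np.float64(0.16), 26, 0.438), (np.float64(0.18), 36, 0.458), (np.float64(0.2), 33, 0.464)]
0.45 [array([377.2156, 160.3816]), array([388.626 , 191.0684])] [array([263.0146, 203.0506]), array([269.1664, 171.4871])]
0.5 [array([378.2268, 159.4596]), array([389.1794, 190.7233])] [array([262.6929, 201.1873]), array([269.033 , 170.4886])]
0.55 [array([379.3085, 158.6797]), array([389.7647, 190.4545])] [array([262.4   , 199.1368]), array([268.9139, 169.4096])]
0.6 [array([380.4598, 158.0471]), array([390.381 , 190.2636])] [array([262.1376, 196.9019]), array([268.8096, 168.2526])]
hinge edge [400.2836 222.4196]
```

View pics/g.png

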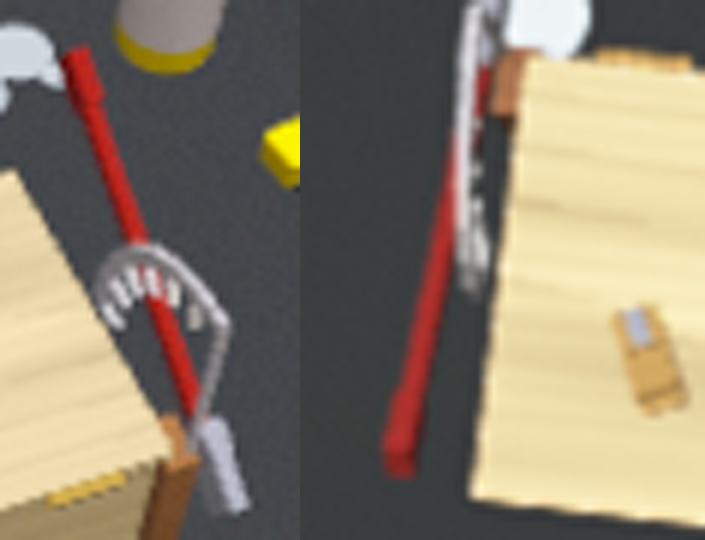

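The left crop shows the pointer from (195,410) to its tip at (78,50), and the right crop shows it from (455,200) to (400,475). The bar's direction follows from intersecting the two viewing planes. First I'll grip the knob, then calculate.

Call:
servo_tool(
  increments=[
    {"grip": 0.6, "x": 0, "y": 0, "z": 0, "roll": 0},
    {"grip": 1, "x": 0, "y": 0, "z": 0, "roll": 0},
    {"grip": 1, "x": 0, "y": 0, "z": 0, "roll": 0},
    {"grip": 1, "x": 0, "y": 0, "z": 0, "roll": 0},
    {"grip": 1, "x": 0, "y": 0, "z": 0, "roll": 0},
  ],
  grip_force=40,
)

```text
clock: 9.8
tcp_pos: [0.4658, 0.0177, 0.0712]
orientation: [-0.003, 0.999, -0.049, 0.002]
wrist_force: [-0.5, 8.5, 5.6]
finger_gap: 0.03
grip_force: 39.0
```

Call:
servo_tool(
  increments=[
    {"grip": 1, "x": 0, "y": 0, "z": 0, "roll": 0},
    {"grip": 1, "x": 0, "y": 0, "z": 0, "roll": 0},
    {"grip": 1, "x": 0, "y": 0, "z": 0, "roll": 0},
  ],
)

```text
clock: 10.05
tcp_pos: [0.4659, 0.0176, 0.0713]
orientation: [-0.003, 0.999, -0.048, 0.002]
wrist_force: [0.5, 9.1, 4.7]
finger_gap: 0.0298
grip_force: 39.0
```

```bash
cat > d.py <<'E'
from g import *
S=np.load("scene1.npy");T=np.load("top1.npy")
for A,B in(((283.3,143.9),(275.2,208.3)),((280,209.3),(367.3,219.3))):
    e=plane("top",*A,.095)-plane("top",*B,.095); print("edge",e, np.degrees(np.arctan2(e[1],e[0])))
red=lambda s,h:(s[:,:,0]>90)&(s[:,:,1]<70)&(s[:,:,2]<80)
def normal(n,im,roi):
    c=comps(im,roi,red,1)[0][2].astype(np.float32); vx,vy,x,y=cv2.fitLine(c,cv2.DIST_HUBER,0,.01,.01).ravel()
    o,d1=ray(n,x,y);_,d2=ray(n,x+vx*20,y+vy*20); print(n,len(c),vx/vy); m=np.cross(d1,d2); return m/np.linalg.norm(m)
n1=normal("scene",S,(375,165,390,192)); n2=normal("top",T,(255,166,285,206))
d=np.cross(n1,n2); d/=np.linalg.norm(d); d*=-np.sign(d[0])
print("dir",d,"elev",np.arctan2(d[2],np.hypot(*d[:2])),"yaw",np.degrees(np.arctan2(-d[1],-d[0])),"plane angle",np.degrees(np.arccos(abs(n1@n2))))
for yaw in(-4.5,-5,-5.5,-6,-6.5):
    r=np.radians(yaw);x=np.array([np.cos(r),np.sin(r),0]);z=np.array([0,0,1])
    print(yaw,[np.arctan((n@x)/(n[2])) for n in(n1,n2)])
E
python3 d.py
```

```text
edge [ 0.1849 -0.02    0.    ] -6.187867427435378
edge [0.0259 0.2477 0.    ] 84.03636555209158
scene 113 0.36353493
top 166 -0.20179255
dir [-0.8941  0.0922  0.4383] elev 0.45371981135435246 yaw -5.88906745147782 plane angle 11.843335440860182
-4.5 [np.float64(0.5062548512547914), np.float64(0.5685452305675053)]
-5 [np.float64(0.4877038176318288), np.float64(0.528950107838451)]
-5.5 [np.float64(0.46874825505717993), np.float64(0.48739963852141494)]
-6 [np.float64(0.4493904231554313), np.float64(0.4439029135326441)]
-6.5 [np.float64(0.42963394196053645), np.float64(0.3984995810935159)]
```

The plane intersection gives a pointer elevation of about 0.455 rad and a yaw of −5.9°. That yaw matches the lid edges (−6.1°). The knob is gripped, with a 30 mm gap. I'll lift along the arc to about 0.47 rad.

Call:
servo_tool(
  increments=[
    {"grip": 1, "x": 0.3, "y": -1, "z": -10.5, "roll": 0},
    {"grip": 1, "x": 0.7, "y": -1, "z": -10.5, "roll": 0},
    {"grip": 1, "x": 1.2, "y": 0, "z": -10.5, "roll": 0},
    {"grip": 1, "x": 1.7, "y": 0, "z": -10.4, "roll": 0},
    {"grip": 1, "x": 2.2, "y": 0, "z": -10.3, "roll": 0},
  ],
)

```text
clock: 10.47
tcp_pos: [0.4713, 0.0171, 0.1228]
orientation: [-0.0, 0.999, -0.049, 0.001]
wrist_force: [2.9, 0.5, -4.6]
finger_gap: 0.0295
grip_force: 39.8
```

Call:
servo_tool(
  increments=[
    {"grip": 1, "x": 2.7, "y": 0, "z": -10.2, "roll": 0},
    {"grip": 1, "x": 3.2, "y": 0, "z": -10.1, "roll": 0},
    {"grip": 1, "x": 3.6, "y": 0, "z": -9.9, "roll": 0},
    {"grip": 1, "x": 4.1, "y": 0, "z": -9.7, "roll": 0},
    {"grip": 1, "x": 4.6, "y": 0, "z": -9.5, "roll": 0},
  ],
)

```text
clock: 10.88
tcp_pos: [0.4888, 0.0152, 0.1719]
orientation: [-0.0, 0.999, -0.049, 0.001]
wrist_force: [1.8, 1.5, -4.3]
finger_gap: 0.0299
grip_force: 39.8
```

Call:
servo_tool(
  increments=[
    {"grip": 1, "x": 0, "y": 0, "z": 0, "roll": 0},
    {"grip": 1, "x": 0, "y": 0, "z": 0, "roll": 0},
    {"grip": 1, "x": 0, "y": 0, "z": 0, "roll": 0},
    {"grip": 1, "x": 0, "y": 0, "z": 0, "roll": 0},
  ],
)

```text
clock: 11.22
tcp_pos: [0.488, 0.0153, 0.1703]
orientation: [-0.0, 0.999, -0.049, -0.0]
wrist_force: [1.1, 1.5, -4.7]
finger_gap: 0.0298
grip_force: 39.8
```

```bash
python3 - <<'E'
from g import *
im=env.read_camera("top");np.save("top3.npy",im);S=env.read_camera("scene");np.save("scene3.npy",S)
cv2.imwrite("pics/t3.png",np.hstack([cv2.resize(S[145:245,290:420,::-1],(520,400),interpolation=cv2.INTER_CUBIC),cv2.resize(im[135:235,250:320,::-1],(280,400),interpolation=cv2.INTER_CUBIC)]))
s=env.get_state();t=s["tcp_pos"];print(t,s["wrist_force"],s["finger_gap"],s["grip_force"],"angle from z",np.arcsin((t[2]+.019-.090)/.224),np.arcsin((t[2]-.0713)/.224))
E
```

```text
[0.488  0.0153 0.1704] [ 0.4002  0.8091 -3.4863] 0.030020287232196602 39.83256697654724 angle from z 0.45957166654256704 0.4580778841995782
```

View pics/t3.png

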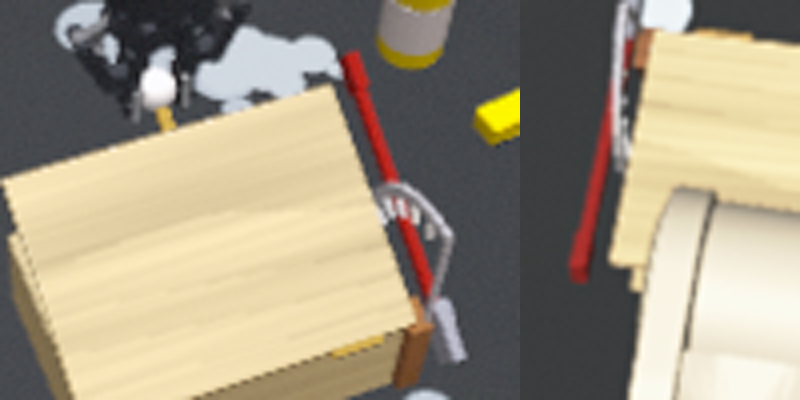

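The lid is up and the ball is held at (158,88). The lid edge runs (332,87)→(413,318) and the pointer (350,58)→(428,290), so they are nearly parallel. I'll measure the edge and the bar the same way to get the difference.

```bash
python3 - <<'E'
from g import *
S=np.load("scene3.npy").astype(int)
lid=[];bar=[]
for v in range(172,220):
    row=S[v]; w=(row[:,0]>150)&(row[:,1]>125)&(row[:,0]-row[:,2]>15)
    w[:330]=0;w[400:]=0; i=np.flatnonzero(w); 
    if len(i):
        # last wood pixel of the run connected from the lid
        j=i[0]
        while w[j+1]: j+=1
        hi,lo=row[j-3].sum(),row[j+3].sum(); seg=row[j-3:j+4].sum(1); lid.append((j-3+np.interp(-(hi+lo)/2,-np.minimum.accumulate(seg),np.arange(7)),v))
    r=np.clip(row[:,0]-np.maximum(row[:,1],row[:,2])-30,0,None).astype(float); r[:370]=0;r[402:]=0
    if r.max()>60 and not(188<=v<=206): k=np.arange(640); bar.append(((k*r).sum()/r.sum(),v))
def ln(p):
    p=np.array(p,np.float32); vx,vy,x,y=cv2.fitLine(p,cv2.DIST_HUBER,0,.01,.01).ravel()
    _,d1=ray("scene",x,y);_,d2=ray("scene",x+vx*20,y+vy*20); n=np.cross(d1,d2)
    res=np.abs((p[:,0]-x)*vy-(p[:,1]-y)*vx); return vx/vy,res.mean(),len(p),[float(np.arctan((n@np.array([np.cos(r),np.sin(r),0]))/n[2])) for r in np.radians([-5.5,-6,-6.5])]
print("lid",ln(lid));print("bar",ln(bar)); print("bar upper",ln([b for b in bar if b[1]<188]))
E
```

```text
lid (np.float32(0.36378396), np.float32(4.4201045), 48, [0.4634248035240027, 0.4431720153398539, 0.42249219189169446])
bar (np.float32(0.34689355), np.float32(0.09896044), 27, [0.5073643685555486, 0.48828791026070373, 0.4687846973317812])
bar upper (np.float32(0.35443017), np.float32(0.034500986), 16, [0.4897732172883781, 0.470558646893086, 0.45092965666974183])
```

Call:
servo_tool(
  increments=[
    {"grip": 1, "x": 1.5, "y": 0, "z": -3, "roll": 0},
    {"grip": 1, "x": 1.5, "y": 0, "z": -3, "roll": 0},
    {"grip": 1, "x": 0, "y": 0, "z": 0, "roll": 0},
    {"grip": 1, "x": 0, "y": 0, "z": 0, "roll": 0},
    {"grip": 1, "x": 0, "y": 0, "z": 0, "roll": 0},
  ],
)

```text
clock: 11.73
tcp_pos: [0.4915, 0.015, 0.1769]
orientation: [0.0, 0.999, -0.049, 0.0]
wrist_force: [1.2, 1.4, -2.9]
finger_gap: 0.0297
grip_force: 40.1
```

```bash
python3 - <<'E'
from g import *
S=env.read_camera("scene").astype(int);np.save("scene4.npy",S)
lid=[];bar=[]
for v in range(170,218):
    row=S[v]; g=row[:,0].astype(float); u0=int(290+332/4+ (v-167)*.355)
    d=g[u0-7:u0+8]; gr=np.clip(d[:-1]-d[1:],0,None); gr[gr<15]=0; k=np.argmax(gr); s=slice(max(k-1,0),k+2); lid.append((u0-7+.5+(np.arange(14)[s]*gr[s]).sum()/max(gr[s].sum(),1e-9),v))
    r=np.clip(row[:,0]-np.maximum(row[:,1],row[:,2])-30,0,None).astype(float); r[:370]=0;r[402:]=0
    if r.max()>60 and not(188<=v<=206): bar.append(((np.arange(640)*r).sum()/r.sum(),v))
def ln(p):
    p=np.array(p)
    for _ in range(6):
        c=np.polyfit(p[:,1],p[:,0],1); e=abs(np.polyval(c,p[:,1])-p[:,0]); p=p[e<=max(.5,2*np.median(e))]
    _,d1=ray("scene",np.polyval(c,170),170);_,d2=ray("scene",np.polyval(c,210),210); n=np.cross(d1,d2)
    return c[0],e.mean(),len(p),[float(np.arctan((n@np.array([np.cos(r),np.sin(r),0]))/n[2])) for r in np.radians([-5.5,-6,-6.5])]
print("lid",ln(lid));print("bar",ln(bar))
s=env.get_state();t=s["tcp_pos"];print(t,"ang",np.arcsin((t[2]-.071)/.224),s["qvel"],s["grip_force"])
E
```

```text
lid (np.float64(0.34933410630747536), np.float64(0.09425037774485771), 45, [0.49862700730286846, 0.4787340815538593, 0.458389999902609])
bar (np.float64(0.34578909924292345), np.float64(0.08381056385644976), 28, [0.5099594752879987, 0.49090616921903385, 0.47142441576621735])
[0.4915 0.0149 0.1769] ang 0.4922214110072281 [-0.0005  0.0003 -0.0014 -0.0006  0.0019  0.0014] 40.06483018398285
```

Measured the same way, the lid reads 0.479 rad and the pointer 0.491 rad. That is well within 0.07, and the arm is still, so I'm handing in.

```bash
python3 -c "
from workcell import env
print(env.hand_in())"
```

```text
the job is handed in; nothing more can be done
None
```

The job is handed in (no verdict was returned): foot and catch are in the tin, and the lid is held still by its knob about 0.01 rad from the red pointer (0.479 vs 0.491 rad by camera, 0.492 from the arm's pose).

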